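# Lay a turned bed leg level in its spraying cradle and spray it

### The job

Lay the turned wooden bed leg in the two V-blocks of the spraying cradle, thick end in the wide V and thin end in the narrow V, so that it rests level with its square middle between the blocks; set it down gently, do not drop it. Once it lies there and you have let go, press the sprung cap of the spray can all the way down for a moment and let it come back up, never spraying before the leg is in place. Leave the leg in the cradle and the other things on the bench where they are.

Things in the scene. Friction and masses are not known exactly. Their poses are not given: they have to be found in the camera images.
- leg: loose turned bed leg, pale bare wood, 190 mm long, 120 to 240 g. Origin in the middle of its square block (44 x 44 mm, 70 mm long), on the long axis; x runs along the leg to the thick end. Centre of mass about 13 mm from the origin towards the thick end. Starts lying on the bench on a flat of the block (origin 22 mm up), pointing any way. Any flat may be up at the end.
- thick_end (a point): centre of the leg's thick end face, 95 mm from its origin along +x; the thick end is round, 40 mm diameter, 60 mm long (x = 35 to 95 mm)
- thin_end (a point): centre of the leg's thin end face, 95 mm from its origin along -x; the thin end is round, 24 mm diameter, 60 mm long (x = -35 to -95 mm)
- cradle: fixed spraying cradle: dark plank 220 x 130 x 18 mm with two plywood V-blocks on it, each 24 mm thick along x, 88 mm wide along y, with a clear gap of 106 mm between them. Origin under the middle of the plank, on the bench; x runs lengthwise, as the leg will lie, towards the wide V; z up. With the leg the wrong way round it slopes by about 10 degrees.
- wide_v (a point): bottom of the wide V (for the thick end), mid-thickness of its block, at x = +65 mm on the cradle, 42 mm above the bench; 90 degree groove, 56 mm wide at the top, block top 70 mm above the bench
- narrow_v (a point): bottom of the narrow V (for the thin end), mid-thickness of its block, at x = -65 mm on the cradle, 53 mm above the bench; 90 degree groove, 40 mm wide at the top, block top 73 mm above the bench
- seat (a point): point on the cradle 70 mm above the bench, midway between the V-blocks, where the leg's origin lies when it rests level; its axes are the cradle's
- spray_can: fixed bare-metal spray can, 52 mm diameter, upright in a dark wooden holder 85 x 85 x 35 mm, on the cradle's +y side, 180 to 220 mm from its middle. Origin under the middle of the holder, on the bench; the can's shoulder is 180 mm up. The nozzle points to its -y, at the cradle.
- cap_top (a point): centre of the top of the spray can's grey cap (38 mm diameter, 18 mm high, flat top 32 mm across), 210 mm above the bench when up; moves down with the cap
- cap (a joint): how far the cap is pressed down: 0 m up, 0.008 m fully down; spring return, 3 N to start moving, about 8 N fully down
- hammer: bystander: hammer 260 mm long lying on the bench beyond the leg; origin on its underside; handle towards its -x
- tin: bystander: steel tin 84 mm diameter, 100 mm high, standing beyond the cradle; origin at the middle of its underside
- sanding_block: bystander: cork sanding block 110 x 65 x 35 mm lying to the robot's left, nearer than the can; origin at the middle of its underside
- staple_box: bystander: small cardboard box 100 x 70 x 60 mm further to the robot's left; origin at the middle of its underside

How it is judged:
By the outcome, as a careful person would: the job done as asked, in the order asked, and still so for the second after the job is handed in, with the robot touching nothing.
It also fails if it takes over 51 s, if anything falls off the work surface, if the arm or the gripper's body presses on something with over 40 N, if the wrist force passes 120 N, or if a joint passes its speed limit or range.

### The arm

A 6-joint arm with a two-finger parallel gripper is mounted at the origin on the work surface. World frame = base frame: x ahead of the robot, y to its left, z up, the work surface at z = 0. Lengths are in mm, angles in degrees, forces in N, time in s.
With the tool pointing down it reaches from about 300 to 825 mm from the base axis. Payload 5.4 kg.
Tool frame: the origin (TCP) lies on the centre line of the jaws, within the pads' length; the fingertips stand 19 mm ahead of it and the grasp point (between the pads) is the TCP; z points along the fingers, y is the line along which they close (so a half turn about z gives the same grasp; the last joint's range is limited). The gripper opens to 92 mm and grips with 3 to 60 N. Pads are 20 mm wide; open, the fingers measure 128 mm over their backs; the gripper's body (75 mm by 189 mm) begins 69 mm behind the grasp point.
Start: joints at [56.316, 9.076, 91.501, -0, 79.423, -12.038], TCP at [212.112, 534.429, 233.601] pointing down, gripper open.
Joint ranges: [-166.64, 166.64], [-54.1, 131.32], [10.49, 154.53], [-73.88, 253.88], [9.74, 151.15], [-171.62, 171.62]. Speed limits (degrees/s): [147.25, 147.25, 180, 180, 180, 180].

### API

Orientations are given as a 3x3 rotation matrix whose columns are the frame's x, y, z axes.
In Python, from bench import sensors, cams, order gives the robot as it stands.
- The arm moves only by the tool step_arm, never from a script. Its argument "commands" is a list that holds one entry, the list of rows, each a list of 5 numbers: the closure, from -1 (fully open) to 1 (shut), then the shift along the tool's x, y, z as a fraction of full scale, then the turn about the tool's z as a fraction of full scale. In form: [[[grip, x, y, z, spin], ...]]. A call has 1 to 8 rows; each row is the pose to reach, as a shift and turn from the pose commanded when the call began, along the tool's axes at that moment; what a row does not reach only later rows make up. Full scale, the value 1, is 12 cm for a shift and 1.5 rad for a turn. A row lasts 1/12 s, in which the tool goes at most 41.7 mm and 7.16 degrees, less where a joint would pass 70% of its speed; a pose out of reach is approached as far as the arm can. A call with a number of a shift or a turn outside -1 to 1 is refused whole. A call with a gripper value outside its range is refused whole. The fingers move at their own pace and stop on an object; the grip force is fixed at half the most. Time passes only in rows, so rows that repeat a pose let the fingers close. It gives the time, the measured TCP pose, the force, the opening and the grip force at its end, in the units of the state.
- sensors.read_state(): the state, without advancing time (a new reading comes with each control period).
- cams.read_camera(name): name is "scene" or "top" or "wrist"; returns a dict with "image" (400x640x3 uint8, blue, green, red), "z_map" (400x640 float32, mm along the optical axis (not along the pixel's ray), 0 where there is no reading), "mtx" (3x3 intrinsics, pixels), "k1" (the pictures are not rectified: a ray, as slopes to the right and down, at radius r is drawn at 1 + k1 r^2 times it, then the intrinsics apply), "T" (4x4, takes a point from camera to world coordinates); the wrist camera has in their place "T_tool_cam" (4x4, takes a point from camera to tool coordinates, whose origin is the TCP and whose axes are the flange's). Camera axes: x right, y up, looking along -z (the intrinsics and any distortion apply to the point x, -y, -z); pixel columns grow to the right and rows downward; lengths in mm; the calibration is good to about 2 mm. A picture is of the moment at which its call begins: read the wrist's pose just before it.
- order.hand_in(): hands the job in; it is judged then, once.
The state is a dict: "t": time; "joint_positions": joint angles; "qvel": joint speeds; "joint_efforts": joint torques, N m; "ee_pos": TCP position; "orientation": TCP orientation; "ft_force": force on the tool from outside, world axes, zero at the start; "ft_torque": the same for the moment, N m; "gripper_width": finger opening in mm; "finger_force": force on a finger pad.
Only numpy, scipy, OpenCV 4.12 (cv2) and the standard library are available. Lean on these libraries where they do the work, as an engineer would, in place of code of your own. Each camera call takes 0.05 s, during which the arm holds its last target. There are 200 camera calls.

## Working session

There is one attempt and no reset: what is moved stays moved. The work goes in short steps, Python scripts to look and compute and a tool call to move; the robot and the scene stay as the last step left them, time stands still between calls to the robot, and variables do not carry over. Pictures are saved under pics/ and viewed, at most 10 in all, crops included, and the job is handed in when it is done.

Besides the shell and the picture viewer there is one more tool, called after ">>>" as name(argument=value, ...), one argument or row to a line, values as JSON. step_arm: Moves the arm, as the interface text tells. Shift numbers are shares of 12 cm and turn numbers shares of 1.5 rad, none past 1 either way. Its arguments: {"type":"object","properties":{"commands":{"type":"array","items":{"type":"array","items":{"type":"array","items":{"type":"number","minimum":-1,"maximum":1}}}}},"required":["commands"]}

```bash
mkdir -p pics; cat > h.py <<'E'
import numpy as np, cv2
from bench import sensors, cams, order
def shot(name):
    s=sensors.read_state(); c=cams.read_camera(name)
    if 'T' not in c or c.get('T') is None:
        W=np.eye(4); W[:3,:3]=np.array(s['orientation']); W[:3,3]=s['ee_pos']; c['T']=W@np.array(c['T_tool_cam'])
    return c
def rays(c,px):
    px=np.asarray(px,float).reshape(-1,1,2)
    n=cv2.undistortPoints(px,np.array(c['mtx'],float),np.array([c['k1'],0,0,0],float))[:,0]
    T=np.array(c['T']); return T[:3,3],(T[:3,:3]@np.c_[n[:,0],-n[:,1],-np.ones(len(n))].T).T
def onplane(c,px,z):
    o,d=rays(c,px); return o+d*((z-o[2])/d[:,2])[:,None]
def cloud(c):
    v,u=np.mgrid[:400,:640]; o,d=rays(c,np.c_[u.ravel(),v.ravel()])
    return (o+d*np.asarray(c['z_map']).reshape(-1,1)).reshape(400,640,3)
E
python3 - <<'E'
from h import *
s=sensors.read_state(); print(s)
for n in ('top','scene'):
    c=shot(n); cv2.imwrite(f'pics/{n}0.png',c['image']); print(n,np.round(c['T'],2).tolist(),c['mtx'],c['k1'])
    np.save(f'{n}.npy',c,allow_pickle=True)
E
```

```text
{'t': 0.0, 'joint_positions': array([ 5.63138127e+01,  9.11098001e+00,  9.15715627e+01,  2.09399401e-04,
        7.94220885e+01, -1.20360524e+01]), 'qvel': array([-0.0237546 , -0.07066519, -0.12437151, -0.10015342, -0.07459773,
       -0.03006864]), 'joint_efforts': array([ 2.43385235e-03, -3.85568905e+01, -3.22117674e+01,  7.03111547e-02,
        3.77215329e-02, -1.36741078e-04]), 'ee_pos': array([211.81078104, 533.93951832, 232.64059757]), 'orientation': array([[-9.29453570e-01,  3.68937703e-01, -1.01585658e-03],
       [ 3.68938902e-01,  9.29452411e-01, -1.51753116e-03],
       [ 3.84315882e-04, -1.78526377e-03, -9.99998333e-01]]), 'ft_force': array([0.24513319, 0.47098299, 0.24110646]), 'ft_torque': array([-0.03941934,  0.02243549, -0.01290912]), 'finger_force': 0.0, 'gripper_width': 92.04025367602581}
top [[-0.01, 0.99, -0.14, 405.86], [-1.0, -0.01, 0.01, 21.39], [0.01, 0.14, 0.99, 1150.2], [0.0, 0.0, 0.0, 1.0]] [[395.74157571   0.         314.61760947]
 [  0.         395.74157571 194.29246832]
 [  0.           0.           1.        ]] -0.10140275577684014
scene [[0.85, -0.29, 0.44, 1282.61], [0.52, 0.47, -0.71, -1168.27], [-0.0, 0.83, 0.55, 1060.48], [0.0, 0.0, 0.0, 1.0]] [[517.30125907   0.         324.57191263]
 [  0.         517.30125907 201.4856619 ]
 [  0.           0.           1.        ]] -0.1075306091156261
```

View pics/top0.png

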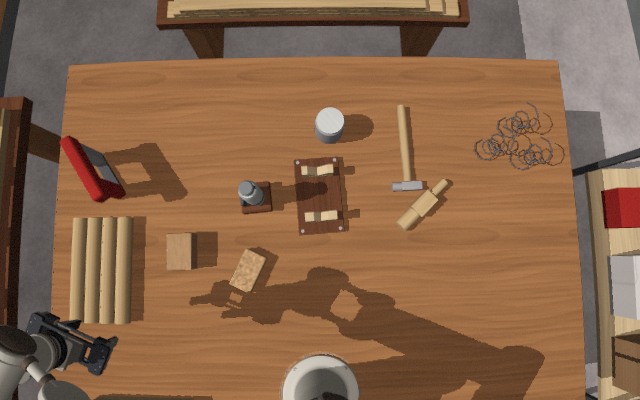

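View pics/scene0.png

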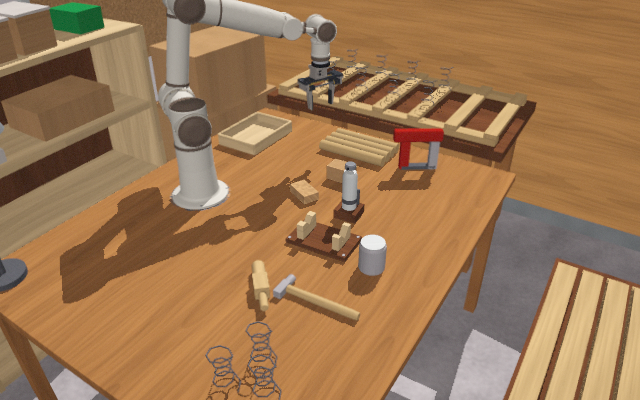

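The top view shows the leg at about (424,204), with its thick end at the lower left near (406,222). The hammer head is close by at (408,186). The cradle is at (320,197) with V-blocks at (319,170) and (321,216), and the can is at (252,195). Next I'll measure with depth.

```bash
cat > m.py <<'E'
from h import *
c=np.load('top.npy',allow_pickle=True).item(); P=cloud(c); im=c['image']
hsv=cv2.cvtColor(im,cv2.COLOR_BGR2HSV)
def box(x0,x1,y0,y1): m=np.zeros((400,640),bool); m[y0:y1,x0:x1]=1; return m
print('table z',np.median(P[240:260,420:440,2]))
print('leg px hsv',hsv[204,424],'table',hsv[250,430],'block',hsv[216,321])
# leg
m=box(392,456,170,236)&(P[...,2]>14)&(hsv[...,1]>70)
n,l,st,ce=cv2.connectedComponentsWithStats(m.astype(np.uint8)); print(st[1:].tolist())
k=l[204,424]; Q=P[l==k]; (cx,cy),(w,h),a=cv2.minAreaRect(Q[:,:2].astype(np.float32)); print('leg rect',cx,cy,w,h,a)
b=cv2.boxPoints(((cx,cy),(w,h),a)); e=sorted([(b[1]-b[0]),(b[2]-b[1])],key=np.linalg.norm)[1]; u=e/np.linalg.norm(e); 
t=(Q[:,:2]-[cx,cy])@u; v=(Q[:,:2]-[cx,cy])@[-u[1],u[0]]
print('u',u)
for lo in range(-100,100,10):
    s=(t>=lo)&(t<lo+10)
    if s.sum(): print(lo,s.sum(),np.round([np.percentile(Q[s,2],90),v[s].min(),v[s].max()],1))
# cradle
for nm,bb in (('far',(295,345,160,182)),('near',(295,348,205,226))):
    m=box(*bb)&(P[...,2]>38); Q=P[m]; print(nm,cv2.minAreaRect(Q[:,:2].astype(np.float32)),m.sum(),np.percentile(Q[:,2],[5,50,95]))
    r=int(np.median(np.where(m)[0])); print(np.round(P[r,bb[0]:bb[1]][:,[1,2]]).astype(int).tolist())
m=box(285,350,150,240)&(P[...,2]>10); print('plank',cv2.minAreaRect(P[m][:,:2].astype(np.float32)))
m=box(225,275,170,215)&(P[...,2]>195); print('cap',P[m].mean(0),m.sum(),P[m].max(0),P[m].min(0))
m=box(225,275,170,215)&(P[...,2]>10)&(P[...,2]<60); print('holder',cv2.minAreaRect(P[m][:,:2].astype(np.float32)))
m=box(312,350,100,150)&(P[...,2]>80); print('tin',P[m].mean(0),P[m].max(0),P[m].min(0))
m=box(375,425,95,195)&(P[...,2]>8)&(hsv[...,1]<70); print('hamhead',P[m].mean(0),P[m].max(0),P[m].min(0))
E
python3 m.py
```

```text
table z 0.20152924860383337
leg px hsv [ 18  94 201] table [ 13 143 162] block [ 18  78 218]
[[403, 170, 9, 11, 86], [420, 170, 1, 1, 1], [399, 174, 1, 1, 1], [423, 177, 1, 1, 1], [396, 179, 52, 53, 881], [396, 182, 2, 1, 2], [426, 183, 1, 1, 1], [406, 190, 3, 1, 3], [410, 190, 1, 1, 1], [443, 207, 1, 1, 1], [435, 212, 1, 1, 1], [394, 216, 1, 1, 1], [431, 216, 1, 1, 1], [450, 216, 1, 1, 1], [429, 218, 1, 1, 1], [446, 227, 1, 1, 1]]
leg rect 467.3080749511719 -193.95066833496094 83.76685333251953 439.97216796875 26.70690155029297
u [ 0.44942665 -0.8933172 ]
30 43 [ 40.3 -33.5  -2.5]
40 54 [ 42.3 -41.9   1. ]
50 50 [ 42.6 -39.7   3.4]
60 51 [ 42.6 -35.1   6.9]
70 49 [ 42.5 -32.9   9.3]
80 55 [ 43.4 -26.2  14.4]
90 59 [ 46.1 -25.4  19.3]
far ((522.0283813476562, -6.593929290771484), (227.7436065673828, 88.07704162597656), 4.104419231414795) 319 [42.48959483 61.46732667 71.70372516]
[[63, 23], [60, 17], [21, 1150], [54, 17], [51, 18], [49, 15], [45, 68], [42, 71], [39, 70], [36, 70], [33, 70], [31, 69], [28, 68], [25, 69], [22, 66], [19, 62], [17, 54], [14, 53], [11, 49], [8, 49], [5, 44
[... 931 characters left out ...]
 19], [21, 1150], [-70, 20], [-75, 1], [-78, -3], [-81, -3], [-84, -4], [-87, -1]]
plank ((538.493896484375, -4.6860504150390625), (261.384765625, 130.23660278320312), 3.6778817176818848)
cap [548.12628161 171.97185137 231.10455713] 207 [ 569.80259718  195.26293297 1150.20367268] [405.85562397  21.39034933 196.24665459]
holder ((552.4491577148438, 176.81173706054688), (85.49034118652344, 85.45932006835938), 4.8416876792907715)
tin [745.47056489 -35.1035353  115.69767988] [ 794.6673638    21.39034933 1150.20367268] [405.85562397 -77.4435576   80.48045141]
hamhead [ 581.48776363 -260.669372     24.59397932] [ 596.50246576 -217.58079548   31.91711809] [ 568.66044942 -303.69483296   11.33597706]
```

```bash
sed -i 's/^P=.*//; s/P=cloud(c); im/P=cloud(c); P[np.asarray(c["z_map"])<10]=-1; im/; s/(295,345,160,182)/(298,342,162,182)/; s/(P\[...,2\]>38)/(P[...,2]>38)\&(P[...,2]<85)/' m.py; sed -i '/print(np.round(P\[r/d' m.py
cat >> m.py <<'E'
print('can-yaw centre of blocks etc')
far=[];
for bb in ((298,342,162,182),(298,346,205,226)):
    m=box(*bb)&(P[...,2]>64)&(P[...,2]<85); m=cv2.morphologyEx(m.astype(np.uint8),cv2.MORPH_OPEN,np.ones((2,2)))>0
    r=cv2.minAreaRect(P[m][:,:2].astype(np.float32)); print(r); far.append(r[0])
d=np.subtract(far[0],far[1]); print('axis yaw',np.degrees(np.arctan2(d[1],d[0])),np.linalg.norm(d),np.mean(far,0))
E
python3 m.py
```

```text
table z 0.14969203364273653
leg px hsv [ 18  94 201] table [ 13 143 162] block [ 18  78 218]
[[403, 170, 9, 11, 86], [396, 179, 52, 53, 876], [396, 182, 2, 1, 2], [406, 190, 3, 1, 3], [410, 190, 1, 1, 1]]
leg rect 528.6572265625 -304.9571228027344 45.29098892211914 190.93496704101562 42.49546813964844
u [ 0.6755319 -0.7373308]
-100 44 [ 40.8 -22.6  17.3]
-90 51 [ 42.2 -22.6  17.5]
-80 49 [ 42.6 -21.1  17.7]
-70 48 [ 42.9 -21.2  17.5]
-60 47 [ 42.  -21.2  17.6]
-50 48 [ 42.6 -17.8  17.8]
-40 62 [ 45.6 -22.1  19.8]
-30 57 [ 46.2 -22.2  22.3]
-20 57 [ 46.2 -22.   22.1]
-10 57 [ 46.3 -21.7  22.3]
0 59 [ 45.7 -21.9  22.4]
10 55 [ 46.1 -21.6  22.5]
20 59 [ 46.5 -22.1  22.6]
30 28 [ 46.3 -22.6  22.1]
40 28 [35.7 -9.5 12.4]
50 28 [34.9 -9.7 12.5]
60 27 [35.9 -9.3 12.4]
70 30 [34.6 -9.7 12.6]
80 27 [35.4 -9.2 12.5]
90 15 [35.3 -9.4 12.3]
far ((623.103515625, 0.6590728759765625), (25.07335662841797, 88.07704162597656), 4.104419231414795) 313 [42.4637003  61.25685424 71.21636787]
near ((493.81884765625, -7.388053894042969), (24.725133895874023, 87.165771484375), 3.4026753902435303) 300 [52.9679
[... 253 characters left out ...]
826 196.24665459]
holder ((552.4491577148438, 176.81173706054688), (85.49034118652344, 85.45932006835938), 4.8416876792907715)
tin [751.30921717 -36.07477687  97.91247657] [794.6673638    3.91112177 105.32207913] [714.05361564 -77.4435576   80.48045141]
hamhead [ 581.48776363 -260.669372     24.59397932] [ 596.50246576 -217.58079548   31.91711809] [ 568.66044942 -303.69483296   11.33597706]
can-yaw centre of blocks etc
((622.3753051757812, -4.721042633056641), (30.3088321685791, 93.75227355957031), 10.599809646606445)
((254.2794952392578, -3.709522247314453), (88.43679809570312, 510.4347229003906), 87.98998260498047)
axis yaw -0.15744733177622772 368.0971997534292 [438.32740021  -4.21528244]
```

Measured positions, all matching the given sizes:

| Item | Position (mm) | Yaw / direction |
|---|---|---|
| Leg origin | (529, -305) | thick end at yaw 132.5° |
| Cradle centre | (558.6, -3.4) | 3.7°, wide V far from the robot |
| Cap | (552, 176) | – |

Next I'll travel to a point above the leg in identical diagonal hops.

>>> step_arm(
  commands=[
    [[-1, -1, -1, 0, 0], [-1, -1, -1, 0, 0], [-1, -1, -1, 0, 0], [-1, -1, -1, 0, 0], [-1, -1, -1, 0, 0]],
  ],
)

```text
t: 0.52
ee_pos: [281.1, 373.9, 232.8]
orientation: [[-0.928, 0.373, 0.0], [0.373, 0.928, -0.003], [-0.001, -0.003, -1.0]]
ft_force: [-0.4, -0.7, -0.4]
gripper_width: 91.9
finger_force: 0.0
```

>>> step_arm(
  commands=[
    [[-1, -1, -1, 0, 0], [-1, -1, -1, 0, 0], [-1, -1, -1, 0, 0], [-1, -1, -1, 0, 0], [-1, -1, -1, 0, 0]],
  ],
)

```text
t: 0.93
ee_pos: [348.8, 218.1, 233.5]
orientation: [[-0.927, 0.375, 0.001], [0.375, 0.927, -0.002], [-0.002, -0.002, -1.0]]
ft_force: [0.9, -0.4, 0.1]
gripper_width: 91.6
finger_force: 0.0
```

>>> step_arm(
  commands=[
    [[-1, -1, -1, 0, 0], [-1, -1, -1, 0, 0], [-1, -1, -1, 0, 0], [-1, -1, -1, 0, 0], [-1, -1, -1, 0, 0]],
  ],
)

```text
t: 1.35
ee_pos: [415.9, 62.5, 233.7]
orientation: [[-0.927, 0.375, 0.001], [0.375, 0.927, -0.002], [-0.002, -0.002, -1.0]]
ft_force: [-1.2, 0.5, -0.3]
gripper_width: 92.0
finger_force: 0.0
```

>>> step_arm(
  commands=[
    [[-1, -1, -1, 0, 0], [-1, -1, -1, 0, 0], [-1, -1, -1, 0, 0], [-1, -1, -1, 0, 0], [-1, -1, -1, 0, 0]],
  ],
)

```text
t: 1.77
ee_pos: [483.0, -92.8, 233.2]
orientation: [[-0.928, 0.373, 0.0], [0.373, 0.928, -0.002], [-0.001, -0.001, -1.0]]
ft_force: [-0.3, 0.1, 0.2]
gripper_width: 92.0
finger_force: 0.0
```

>>> step_arm(
  commands=[
    [[-0.3, -0.9, -1, 0, 0], [-0.3, -0.9, -1, 0, 0], [-0.3, -0.9, -1, 0, 0], [-0.3, -0.9, -1, 0, 0], [-0.3, -0.9, -1, 0, 0]],
  ],
)

```text
t: 2.18
ee_pos: [538.6, -243.7, 232.3]
orientation: [[-0.928, 0.372, -0.0], [0.372, 0.928, -0.001], [0.0, -0.001, -1.0]]
ft_force: [-0.0, 0.2, 0.2]
gripper_width: 61.1
finger_force: 0.0
```

>>> step_arm(
  commands=[
    [[-0.3, 0, -0.45, 0, 0.3], [-0.3, 0, -0.45, 0, 0.3], [-0.3, 0, -0.45, 0, 0.3], [-0.3, 0, -0.45, 0, 0.3], [-0.3, 0, -0.45, 0, 0.3], [-0.3, 0, -0.45, 0, 0.3]],
  ],
)

```text
t: 2.68
ee_pos: [517.8, -288.4, 233.3]
orientation: [[-0.679, 0.734, -0.0], [0.734, 0.679, 0.001], [0.001, 0.0, -1.0]]
ft_force: [-0.2, 0.3, 0.6]
gripper_width: 60.0
finger_force: 0.0
```

```bash
cat > leg.py <<'E'
from h import *
c=shot('wrist'); s=sensors.read_state(); print(s['ee_pos'],s['gripper_width'])
np.save('w.npy',c,allow_pickle=True); cv2.imwrite('pics/w0.png',c['image'])
P=cloud(c); z=np.asarray(c['z_map']); P[z<10]=-1
print(np.round(c['T'],2).tolist())
near=np.linalg.norm(P[...,:2]-[528.7,-305],axis=2)<115
m=(near&(P[...,2]>12)&(P[...,2]<60)).astype(np.uint8)
n,l,st,ce=cv2.connectedComponentsWithStats(m); k=1+np.argmax(st[1:,4]); print(st[k])
Q=P[l==k]; T=Q[Q[:,2]>40]
r=cv2.minAreaRect(Q[:,:2].astype(np.float32)); print('all',r)
rb=cv2.minAreaRect(T[:,:2].astype(np.float32)); print('top>40',rb)
E
python3 leg.py
```

```text
[ 517.82618656 -288.69093209  233.44965019] 59.81405171383672
[[0.73, -0.66, -0.17, 470.3], [0.68, 0.71, 0.18, -237.39], [0.0, -0.25, 0.97, 383.99], [0.0, 0.0, 0.0, 1.0]]
[ 291  117   40  161 5197]
all ((529.0676879882812, -304.3729248046875), (43.75951385498047, 189.53570556640625), 42.735687255859375)
top>40 ((508.031494140625, -282.47479248046875), (43.24053192138672, 128.32968139648438), 43.511009216308594)
```

>>> step_arm(
  commands=[
    [[-0.3, -0.05, -0.02, 1, 0], [-0.3, -0.05, -0.02, 1, 0], [-0.3, -0.05, -0.02, 1, 0], [-0.3, -0.05, -0.02, 1, 0]],
  ],
)

```text
t: 3.07
ee_pos: [515.4, -291.8, 105.1]
orientation: [[-0.678, 0.735, -0.011], [0.735, 0.678, 0.01], [0.015, -0.002, -1.0]]
ft_force: [-0.6, 0.7, -1.4]
gripper_width: 59.9
finger_force: 0.0
```

>>> step_arm(
  commands=[
    [[-0.3, 0, 0, 0.35, 0], [-0.3, 0, 0, 0.5, 0], [-0.3, 0, 0, 0.6, 0], [-0.3, 0, 0, 0.7, 0], [-0.3, 0, 0, 0.74, 0], [-0.3, 0, 0, 0.74, 0]],
  ],
)

```text
t: 3.57
ee_pos: [520.0, -296.4, 25.1]
orientation: [[-0.677, 0.736, 0.0], [0.736, 0.677, -0.0], [-0.0, 0.0, -1.0]]
ft_force: [0.6, 0.3, -0.0]
gripper_width: 59.6
finger_force: 0.0
```

```bash
python3 - <<'E'
from h import *
s=sensors.read_state(); print(s['ee_pos'],s['ft_force'],s['gripper_width'],np.round(s['orientation'],4).tolist())
E
```

```text
[ 519.9958471  -296.39989988   25.10746496] [ 0.64342236  0.29348038 -0.04981845] 59.60620221240828 [[-0.6769, 0.7361, 0.0001], [0.7361, 0.6769, -0.0001], [-0.0002, 0.0, -1.0]]
```

Good, I'm in position. Now I'll close, then lift.

>>> step_arm(
  commands=[
    [[0.3, 0, 0, 0, 0], [0.3, 0, 0, 0, 0], [0.3, 0, 0, 0, 0], [0.3, 0, 0, 0, 0], [0.3, 0, 0, 0, 0], [0.3, 0, 0, 0, 0]],
  ],
)

```text
t: 4.07
ee_pos: [520.7, -297.1, 26.4]
orientation: [[-0.676, 0.736, 0.002], [0.736, 0.676, -0.002], [-0.003, 0.001, -1.0]]
ft_force: [-0.6, 0.5, 6.0]
gripper_width: 43.7
finger_force: 29.9
```

>>> step_arm(
  commands=[
    [[0.3, 0, 0, -0.1, 0], [0.3, 0, 0, -0.2, 0], [0.3, 0, 0, -0.4, 0], [0.3, 0, 0, -0.6, 0], [0.3, 0, 0, -0.8, 0], [0.3, 0, 0, -1, 0], [0.3, 0, 0, -1, 0]],
  ],
)

```text
t: 4.65
ee_pos: [522.3, -298.7, 151.4]
orientation: [[-0.677, 0.736, 0.008], [0.736, 0.677, -0.007], [-0.01, 0.001, -1.0]]
ft_force: [0.4, -0.2, -0.7]
gripper_width: 43.9
finger_force: 29.9
```

>>> step_arm(
  commands=[
    [[0.3, 0, 0, -0.2, 0.1], [0.3, 0, 0, -0.2, 0.2], [0.3, 0, 0, -0.2, 0.3], [0.3, 0, 0, -0.2, 0.4], [0.3, 0, 0, -0.2, 0.5], [0.3, 0, 0, -0.2, 0.5]],
  ],
)

```text
t: 5.15
ee_pos: [519.0, -295.9, 167.4]
orientation: [[0.013, 1.0, -0.002], [1.0, -0.013, 0.001], [0.001, -0.002, -1.0]]
ft_force: [-0.5, -0.0, -2.3]
gripper_width: 43.8
finger_force: 29.9
```

>>> step_arm(
  commands=[
    [[0.3, 0, 0, 0, 0.1], [0.3, 0, 0, 0, 0.2], [0.3, 0, 0, 0, 0.3], [0.3, 0, 0, 0, 0.4], [0.3, 0, 0, 0, 0.5], [0.3, 0, 0, 0, 0.5]],
  ],
)

```text
t: 5.65
ee_pos: [519.0, -295.9, 167.4]
orientation: [[0.691, 0.723, -0.002], [0.723, -0.691, 0.001], [-0.0, -0.002, -1.0]]
ft_force: [-0.2, -0.5, -1.8]
gripper_width: 44.0
finger_force: 29.9
```

>>> step_arm(
  commands=[
    [[0.3, 0, 0, 0, 0.1], [0.3, 0, 0, 0, 0.2], [0.3, 0, 0, 0, 0.3], [0.3, 0, 0, 0, 0.4], [0.3, 0, 0, 0, 0.49], [0.3, 0, 0, 0, 0.49], [0.3, 0, 0, 0, 0.49]],
  ],
)

```text
t: 6.23
ee_pos: [519.0, -296.0, 167.5]
orientation: [[0.997, 0.076, -0.002], [0.076, -0.997, 0.001], [-0.001, -0.001, -1.0]]
ft_force: [-0.5, 0.1, -2.1]
gripper_width: 43.7
finger_force: 29.9
```

>>> step_arm(
  commands=[
    [[0.3, 0.1, -0.25, 0, 0], [0.3, 0.2, -0.5, 0, 0], [0.3, 0.25, -0.75, 0, 0.004], [0.3, 0.3, -1, 0, 0.008], [0.3, 0.3, -1, 0, 0.008], [0.3, 0.3, -1, 0, 0.008]],
  ],
)

```text
t: 6.73
ee_pos: [545.8, -172.5, 168.1]
orientation: [[0.997, 0.072, -0.001], [0.072, -0.997, 0.0], [-0.001, -0.0, -1.0]]
ft_force: [-0.7, 0.3, -1.9]
gripper_width: 43.9
finger_force: 29.9
```

>>> step_arm(
  commands=[
    [[0.3, 0.1, -0.25, 0, 0], [0.3, 0.2, -0.5, 0, 0], [0.3, 0.25, -0.7, 0, 0], [0.3, 0.3, -0.85, 0, 0], [0.3, 0.3, -0.95, 0, 0], [0.3, 0.3, -1, 0, 0], [0.3, 0.3, -1, 0, 0]],
  ],
)

```text
t: 7.32
ee_pos: [573.7, -51.8, 168.5]
orientation: [[0.998, 0.068, -0.001], [0.068, -0.998, -0.0], [-0.001, 0.0, -1.0]]
ft_force: [0.4, 0.5, -1.9]
gripper_width: 43.8
finger_force: 29.9
```

```bash
cat > chk.py <<'E'
from h import *
import sys
s=sensors.read_state(); print(s['ee_pos'],np.round(s['orientation'],4).tolist(),s['ft_force'])
c=shot('wrist'); cv2.imwrite(f'pics/{sys.argv[1]}.png',c['image']); np.save('w.npy',c,allow_pickle=True)
P=cloud(c); z=np.asarray(c['z_map']); P[z<10]=-1
m=(P[...,2]>float(sys.argv[2]))&(P[...,2]<float(sys.argv[3]))&(P[...,1]<120)
R=np.array(s['orientation']); q=(P-s['ee_pos'])@R
m&=(abs(q[...,0])<130)&(abs(q[...,1])<60); Q=q[m]; 
for lo in range(-120,110,10):
    k=Q[(Q[:,0]>=lo)&(Q[:,0]<lo+10)]
    if len(k)>5: print(lo,len(k),'top tool z %.1f'%np.percentile(k[:,2],5),'y %.1f %.1f'%(k[:,1].min(),k[:,1].max()))
E
python3 chk.py w1 130 235
```

```text
[573.65484584 -51.76235641 168.48899841] [[0.9977, 0.0679, -0.0007], [0.0679, -0.9977, -0.0001], [-0.0007, 0.0001, -1.0]] [ 0.37340038  0.47237439 -1.85247161]
-80 11 top tool z 1.7 y -11.7 11.5
-70 324 top tool z -7.0 y -11.6 12.1
-60 224 top tool z -7.2 y -9.9 10.4
-50 811 top tool z -17.8 y -21.6 22.1
-40 1086 top tool z -17.9 y -22.0 21.8
-20 706 top tool z -59.0 y -26.5 26.3
-10 2533 top tool z -63.8 y -26.5 26.1
0 4796 top tool z -44.3 y -38.7 37.7
10 3961 top tool z -52.7 y -38.3 37.9
20 2242 top tool z -17.5 y -22.0 21.3
30 1690 top tool z -15.3 y -20.4 19.6
40 1793 top tool z -15.3 y -20.6 19.5
50 1880 top tool z -15.4 y -20.3 18.8
60 2004 top tool z -15.4 y -20.7 19.4
70 2052 top tool z -15.6 y -20.9 18.8
80 597 top tool z -15.3 y -20.3 18.6
```

View pics/w1.png

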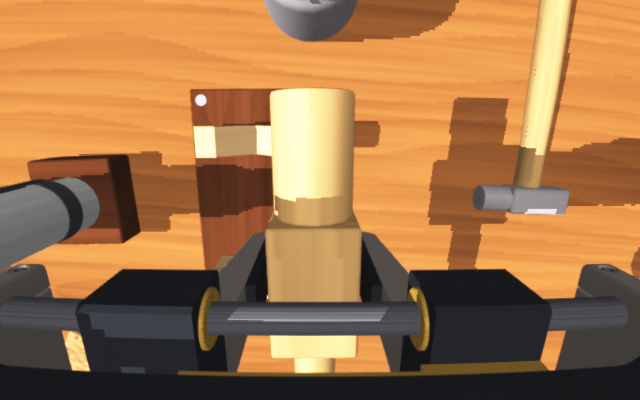

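The leg is held level, its axis about 4 mm below the TCP and its origin 12 mm behind it. Next I'll move over the seat, staying above the blocks, and check the block edges.

>>> step_arm(
  commands=[
    [[0.3, 0, -0.15, 0, 0], [0.3, 0, -0.3, 0, 0], [0.3, 0, -0.41, 0, 0], [0.3, 0, -0.41, 0.15, 0], [0.3, 0, -0.41, 0.3, 0], [0.3, 0, -0.41, 0.45, 0], [0.3, 0, -0.41, 0.45, 0], [0.3, 0, -0.41, 0.45, 0]],
  ],
)

```text
t: 8.03
ee_pos: [569.9, -3.3, 114.0]
orientation: [[0.998, 0.066, -0.002], [0.066, -0.998, 0.0], [-0.002, -0.0, -1.0]]
ft_force: [-0.2, -0.3, -1.6]
gripper_width: 43.5
finger_force: 29.9
```

```bash
cat > blk.py <<'E'
from h import *
s=sensors.read_state(); print(s['ee_pos'],np.round(s['orientation'],4).tolist(),s['ft_force'])
c=shot('wrist'); cv2.imwrite('pics/w2.png',c['image'])
P=cloud(c); z=np.asarray(c['z_map']); P[z<10]=-1
R=np.array(s['orientation']); q=(P-s['ee_pos'])@R
m=(P[...,2]>62)&(P[...,2]<76)&(q[...,0]>25)&(q[...,0]<85)&(abs(q[...,1])<60)
Q=q[m]; print(m.sum(),'x',np.percentile(Q[:,0],[1,50,99]),'y',np.percentile(Q[:,1],[0.5,99.5]))
for a,b in((-60,-25),(25,60)):
    k=Q[(Q[:,1]>a)&(Q[:,1]<b)]; print(a,len(k),np.percentile(k[:,0],[2,98]),np.percentile(k[:,1],[1,99]),np.median(P[m][(Q[:,1]>a)&(Q[:,1]<b),2]))
m=(P[...,2]>12)&(P[...,2]<24)&(q[...,0]>60)&(q[...,0]<140)&(abs(q[...,1])<80); Q=q[m]; print('plank',np.percentile(Q[:,0],[99.5]),np.percentile(Q[:,1],[0.5,99.5]))
E
python3 blk.py
```

```text
[569.93364105  -3.25682386 114.02693299] [[0.9978, 0.0661, -0.0024], [0.0661, -0.9978, 0.0002], [-0.0024, -0.0004, -1.0]] [-0.15163802 -0.2970986  -1.55140024]
2366 x [43.23006374 54.87473343 66.22678772] y [-44.80388084  42.67217392]
-60 1202 [43.34310799 66.16061429] [-44.80282077 -26.54965092] 69.09588265198559
25 1148 [43.34691394 66.22061584] [25.15173854 42.67458886] 69.0647743153391
plank [99.52374592] [-65.14762453  63.41329306]
```

Centred within about 1.5 mm. I'll correct that and descend slowly.

>>> step_arm(
  commands=[
    [[0.3, 0.01, -0.008, 0.06, 0], [0.3, 0.01, -0.008, 0.12, 0], [0.3, 0.01, -0.008, 0.17, 0], [0.3, 0.01, -0.008, 0.21, 0], [0.3, 0.01, -0.008, 0.25, 0], [0.3, 0.01, -0.008, 0.28, 0], [0.3, 0.01, -0.008, 0.3, 0], [0.3, 0.01, -0.008, 0.3, 0]],
  ],
)

```text
t: 8.75
ee_pos: [571.5, -1.6, 78.1]
orientation: [[0.998, 0.067, -0.001], [0.067, -0.998, 0.0], [-0.001, -0.0, -1.0]]
ft_force: [0.4, -0.9, -1.8]
gripper_width: 43.4
finger_force: 29.9
```

>>> step_arm(
  commands=[
    [[0.3, 0, 0, 0.004, 0], [0.3, 0, 0, 0.008, 0], [0.3, 0, 0, 0.012, 0], [0.3, 0, 0, 0.012, 0]],
  ],
)

```text
t: 9.08
ee_pos: [572.0, -1.7, 77.5]
orientation: [[0.998, 0.067, 0.0], [0.067, -0.998, -0.0], [0.0, 0.0, -1.0]]
ft_force: [-0.3, 0.1, -2.7]
gripper_width: 43.6
finger_force: 29.9
```

>>> step_arm(
  commands=[
    [[0.3, 0, 0, 0.006, 0], [0.3, 0, 0, 0.012, 0], [0.3, 0, 0, 0.016, 0], [0.3, 0, 0, 0.016, 0]],
  ],
)

```text
t: 9.42
ee_pos: [572.0, -1.8, 75.5]
orientation: [[0.998, 0.067, 0.0], [0.067, -0.998, -0.0], [0.0, 0.0, -1.0]]
ft_force: [-0.3, -0.4, -2.6]
gripper_width: 44.0
finger_force: 29.9
```

>>> step_arm(
  commands=[
    [[0.3, 0, 0, 0.004, 0], [0.3, 0, 0, 0.008, 0], [0.3, 0, 0, 0.008, 0]],
  ],
)

```text
t: 9.67
ee_pos: [572.2, -2.0, 75.0]
orientation: [[0.998, 0.066, 0.001], [0.066, -0.998, -0.0], [0.001, 0.001, -1.0]]
ft_force: [-1.0, -1.4, 2.6]
gripper_width: 43.8
finger_force: 29.9
```

>>> step_arm(
  commands=[
    [[0.3, 0, 0, 0.004, 0], [0.3, 0, 0, 0.004, 0], [0.3, 0, 0, 0.004, 0]],
  ],
)

```text
t: 9.92
ee_pos: [572.3, -2.0, 74.9]
orientation: [[0.998, 0.066, 0.001], [0.066, -0.998, -0.001], [0.001, 0.001, -1.0]]
ft_force: [-2.7, -1.9, 5.3]
gripper_width: 43.9
finger_force: 29.9
```

```bash
python3 chk.py w3 50 140; python3 -c "
from h import *
s=sensors.read_state();print(s['ft_force'],s['ft_torque'])"
```

```text
[572.31834677  -1.96889033  74.88333889] [[0.9978, 0.0664, 0.0008], [0.0664, -0.9978, -0.0005], [0.0007, 0.0006, -1.0]] [-2.68948379 -1.90453691  5.27129862]
-80 530 top tool z 1.7 y -44.0 43.9
-70 2376 top tool z -5.5 y -43.9 43.8
-60 218 top tool z -7.4 y -9.9 10.4
-50 819 top tool z -17.7 y -22.2 21.7
-40 1087 top tool z -18.0 y -22.1 21.9
-20 705 top tool z -59.8 y -26.4 26.2
-10 2464 top tool z -62.5 y -26.4 26.1
0 4806 top tool z -44.0 y -38.9 37.9
10 3922 top tool z -52.8 y -38.4 37.8
20 2229 top tool z -17.5 y -22.0 21.9
30 1699 top tool z -15.4 y -20.4 28.6
40 3640 top tool z -15.1 y -44.0 44.1
50 3830 top tool z -15.0 y -44.1 44.4
60 2878 top tool z -15.3 y -44.1 43.9
70 2055 top tool z -15.6 y -20.7 19.5
80 587 top tool z -15.5 y -20.3 18.6
[-2.88048215 -0.28375589  4.67632211] [-0.24973334  0.52845299 -0.23675131]
```

The leg is centred in both Vs with its axis at z≈70.5, and contact is light. Now I'll release and lift clear.

>>> step_arm(
  commands=[
    [[-0.1, 0, 0, 0, 0], [-0.3, 0, 0, 0, 0], [-0.5, 0, 0, 0, 0], [-0.5, 0, 0, 0, 0], [-0.5, 0, 0, 0, 0]],
  ],
)

```text
t: 10.38
ee_pos: [571.8, -1.5, 73.8]
orientation: [[0.998, 0.067, -0.0], [0.067, -0.998, 0.0], [-0.0, -0.0, -1.0]]
ft_force: [-0.3, 0.3, 0.6]
gripper_width: 68.8
finger_force: 0.0
```

>>> step_arm(
  commands=[
    [[-0.5, 0, 0, -0.1, 0], [-0.5, 0, 0, -0.25, 0], [-0.5, 0, 0, -0.5, 0], [-0.5, 0, 0, -0.75, 0], [-0.5, 0, 0, -1, 0], [-0.5, 0, 0, -1, 0], [-0.5, 0, 0, -1, 0]],
  ],
)

```text
t: 10.97
ee_pos: [573.5, -1.9, 197.3]
orientation: [[0.998, 0.067, 0.006], [0.067, -0.998, -0.001], [0.006, 0.002, -1.0]]
ft_force: [-0.2, -0.2, 0.0]
gripper_width: 68.8
finger_force: 0.0
```

>>> step_arm(
  commands=[
    [[0.5, 0, 0, -0.25, 0], [1, 0, 0, -0.5, 0], [1, 0, 0, -0.75, 0], [1, 0, 0, -0.75, 0], [1, 0, 0, -0.75, 0]],
  ],
)

```text
t: 11.38
ee_pos: [572.4, -1.8, 285.0]
orientation: [[0.998, 0.067, 0.002], [0.067, -0.998, -0.0], [0.002, 0.001, -1.0]]
ft_force: [0.2, -0.1, -1.0]
gripper_width: 37.6
finger_force: 0.0
```

```bash
cat > v.py <<'E'
from h import *
import sys
s=sensors.read_state(); print(s['ee_pos'],np.round(s['orientation'],4).tolist(),s['ft_force'],s['gripper_width'])
w=shot('wrist'); t=shot('top'); cv2.imwrite(f'pics/{sys.argv[1]}.png',w['image'])
for nm,c in(('w',w),('t',t)):
    P=cloud(c); P[np.asarray(c['z_map'])<10]=-1
    R=np.array([[.9979,.0645],[-.0645,.9979]]); q=(P[...,:2]-[558.6,-3.4])@R.T
    m=(abs(q[...,0])<110)&(abs(q[...,1])<30)&(P[...,2]>60)&(P[...,2]<100)
    for a,b in((-94,-80),(-50,-40),(-30,30),(40,50),(80,94)):
        k=m&(q[...,0]>a)&(q[...,0]<b); 
        if k.sum()>5: print(nm,a,k.sum(),'top %.1f y %.1f %.1f'%(np.percentile(P[k][:,2],90),q[k][:,1].min(),q[k][:,1].max()))
    k=m&(abs(q[...,1])<9); print(nm,'x ends',np.percentile(q[k][:,0],[0.3,99.7]))
    k=(P[...,2]>204)&(P[...,2]<216)&(np.linalg.norm(P[...,:2]-[552,176],axis=2)<30); print(nm,'cap',k.sum(),cv2.minEnclosingCircle(P[k][:,:2].astype(np.float32)) if k.any() else '',np.median(P[k],0))
E
python3 v.py w4
```

```text
[572.40043177  -1.75772809 285.00207085] [[0.9978, 0.0668, 0.0021], [0.0668, -0.9978, -0.0005], [0.0021, 0.0006, -1.0]] [ 0.24160318 -0.10434636 -1.01365076] 37.604229354171444
w -94 176 top 81.3 y -11.6 12.3
w -50 159 top 81.2 y -11.0 12.1
w -30 2043 top 92.2 y -21.9 21.8
w 40 311 top 89.2 y -19.2 19.7
w 80 492 top 89.4 y -19.8 19.3
w x ends [-91.50310612  95.70382986]
w cap 1648 ((555.1389770507812, 174.7578582763672), 19.648988723754883) [555.46714928 173.98649358 209.25893982]
t -50 31 top 82.2 y -11.5 11.1
t -30 359 top 94.2 y -22.1 22.1
t x ends [-75.42730049  32.83575706]
t cap 189 ((552.8507690429688, 175.6402130126953), 20.22516441345215) [551.89759493 176.66383945 209.14618559]
```

View pics/w4.png

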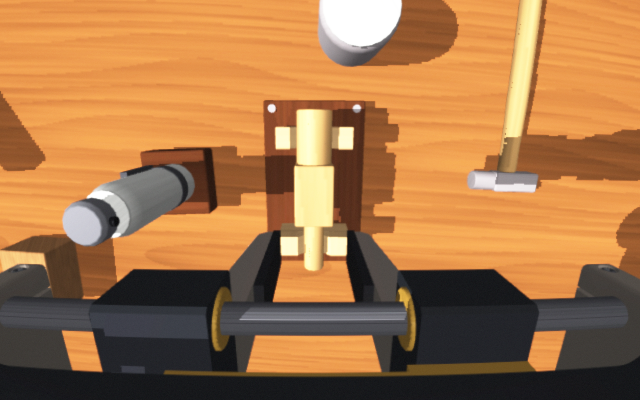

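The leg lies level: both axis heights read about 69.3 mm, and it is centred within 2 mm. The cap is at (553.5,175.5). Next I'll move over it with the fingers closed.

>>> step_arm(
  commands=[
    [[1, -0.03, -0.3, 0, 0], [1, -0.03, -0.6, 0, 0], [1, -0.03, -0.8, 0, 0], [1, -0.03, -1, 0, 0], [1, -0.03, -1, 0, 0], [1, -0.03, -1, 0, 0]],
  ],
)

```text
t: 11.98
ee_pos: [559.1, 118.6, 281.8]
orientation: [[0.998, 0.069, -0.004], [0.069, -0.998, -0.0], [-0.004, 0.0, -1.0]]
ft_force: [0.3, -1.3, -0.4]
gripper_width: 0.2
finger_force: 0.0
```

>>> step_arm(
  commands=[
    [[1, -0.03, -0.25, 0, 0], [1, -0.03, -0.48, 0, 0], [1, -0.03, -0.48, 0.12, 0], [1, -0.03, -0.48, 0.24, 0], [1, -0.03, -0.48, 0.35, 0], [1, -0.03, -0.48, 0.35, 0], [1, -0.03, -0.48, 0.35, 0]],
  ],
)

```text
t: 12.57
ee_pos: [552.2, 173.9, 240.5]
orientation: [[0.998, 0.065, -0.003], [0.065, -0.998, -0.001], [-0.003, 0.0, -1.0]]
ft_force: [-0.0, -0.2, 1.0]
gripper_width: 0.5
finger_force: 0.0
```

```bash
python3 - <<'E'
from h import *
s=sensors.read_state(); print(s['ee_pos'],s['ft_force'],s['gripper_width'])
c=cams.read_camera('scene'); cv2.imwrite('pics/s5.png',cv2.resize(c['image'][120:250,270:430],None,fx=4,fy=4))
E
```

```text
[552.19333849 173.89314246 240.45175973] [-0.04936297 -0.24483587  0.97839402] 0.4593599437137383
```

View pics/s5.png

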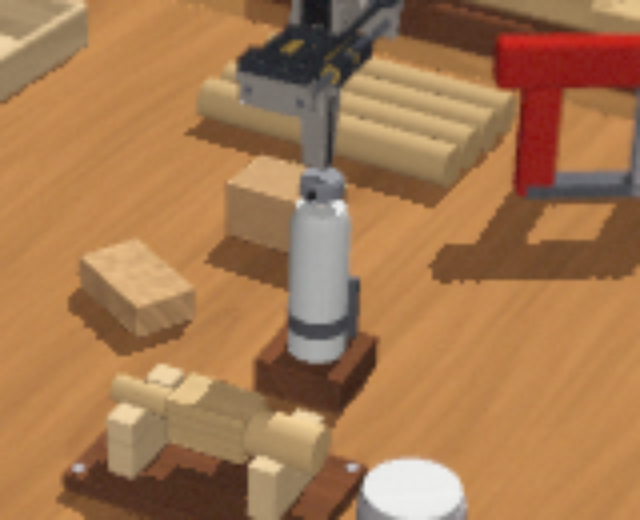

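The closed fingers are centred over the cap and the leg lies properly in the cradle. Press gradually.

>>> step_arm(
  commands=[
    [[1, 0.01, -0.01, 0.03, 0], [1, 0.01, -0.01, 0.06, 0], [1, 0.01, -0.01, 0.09, 0], [1, 0.01, -0.01, 0.11, 0], [1, 0.01, -0.01, 0.13, 0], [1, 0.01, -0.01, 0.13, 0]],
  ],
)

```text
t: 13.12
ee_pos: [554.1, 176.2, 226.7]
orientation: [[0.998, 0.067, 0.0], [0.067, -0.998, -0.0], [0.0, 0.0, -1.0]]
ft_force: [-2.6, -0.2, 4.5]
gripper_width: 0.5
finger_force: 2.2
```

>>> step_arm(
  commands=[
    [[1, 0, 0, 0.015, 0], [1, 0, 0, 0.03, 0], [1, 0, 0, 0.04, 0], [1, 0, 0, 0.04, 0]],
  ],
)

```text
t: 13.45
ee_pos: [554.1, 176.3, 222.4]
orientation: [[0.998, 0.067, 0.001], [0.067, -0.998, -0.0], [0.001, 0.0, -1.0]]
ft_force: [-1.8, -2.1, 6.1]
gripper_width: 0.4
finger_force: 3.5
```

>>> step_arm(
  commands=[
    [[1, 0, 0, 0.01, 0], [1, 0, 0, 0.02, 0], [1, 0, 0, 0.02, 0], [1, 0, 0, 0.02, 0]],
  ],
)

```text
t: 13.78
ee_pos: [554.2, 176.3, 221.3]
orientation: [[0.998, 0.067, 0.001], [0.067, -0.998, -0.0], [0.001, 0.0, -1.0]]
ft_force: [-4.5, -2.3, 11.2]
gripper_width: 0.4
finger_force: 5.7
```

>>> step_arm(
  commands=[
    [[1, 0, 0, 0.008, 0], [1, 0, 0, 0.008, 0], [1, 0, 0, 0.008, 0]],
  ],
)

```text
t: 14.03
ee_pos: [554.2, 176.3, 221.3]
orientation: [[0.998, 0.067, 0.001], [0.067, -0.998, -0.0], [0.001, 0.001, -1.0]]
ft_force: [-6.9, -2.3, 15.6]
gripper_width: 0.5
finger_force: 7.7
```

The cap is at its stop: z no longer changes and the force reads 15.6 N. Now I'll lift off.

>>> step_arm(
  commands=[
    [[1, 0, 0, -0.05, 0], [1, 0, 0, -0.1, 0], [1, 0, 0, -0.2, 0], [1, 0, 0, -0.4, 0], [1, 0, 0, -0.6, 0], [1, 0, 0, -0.6, 0], [1, 0, 0, -0.6, 0]],
  ],
)

```text
t: 14.62
ee_pos: [554.8, 176.5, 291.8]
orientation: [[0.998, 0.067, 0.003], [0.067, -0.998, 0.001], [0.003, -0.0, -1.0]]
ft_force: [0.2, -0.1, 0.0]
gripper_width: 0.5
finger_force: 0.0
```

>>> step_arm(
  commands=[
    [[1, -0.5, 0, 0, 0], [1, -1, 0, 0, 0], [1, -1, 0, 0, 0], [1, -1, 0, 0, 0], [1, -1, 0, 0, 0], [1, -1, 0, 0, 0]],
  ],
)

```text
t: 15.12
ee_pos: [434.3, 168.3, 289.5]
orientation: [[0.998, 0.067, -0.0], [0.067, -0.998, -0.0], [-0.0, -0.0, -1.0]]
ft_force: [0.0, 0.2, -0.5]
gripper_width: 0.6
finger_force: 0.0
```

```bash
python3 - <<'E'
from h import *
c=shot('scene'); c0=np.load('scene.npy',allow_pickle=True).item(); t=shot('top')
P=cloud(t); P[np.asarray(t['z_map'])<10]=-1
k=(P[...,2]>195)&(P[...,2]<216)&(np.linalg.norm(P[...,:2]-[552,176],axis=2)<14); print('cap z',k.sum(),np.median(P[k],0))
cv2.imwrite('pics/s6.png',c['image'])
s=sensors.read_state(); print(s['ee_pos'],s['ft_force'],s['t'])
E
python3 v.py w6
```

```text
cap z 104 [551.90071596 176.72361958 209.70527715]
[435.08863933 168.26602345 289.96004239] [-0.47554103 -0.08516757  0.64412409] 15.2167
[435.08863933 168.26602345 289.96004239] [[0.9978, 0.0664, -0.0003], [0.0664, -0.9978, -0.0], [-0.0003, 0.0, -1.0]] [-0.47554103 -0.08516757  0.64412409] 0.2161620618695487
w -94 234 top 81.1 y -9.3 12.7
w -50 198 top 81.4 y -9.3 13.3
w -30 3001 top 92.2 y -22.2 24.3
w 40 397 top 89.1 y -18.1 21.1
w 80 136 top 88.5 y -17.4 21.6
w x ends [-92.12077236  81.40702835]
w cap 2451 ((553.6466064453125, 176.1787109375), 20.16937828063965) [552.955161   177.62557834 209.23560178]
t -94 49 top 82.6 y -11.0 11.8
t -50 32 top 82.8 y -11.5 11.1
t -30 362 top 94.1 y -22.1 22.1
t 40 47 top 90.0 y -18.8 17.9
t 80 73 top 89.9 y -19.8 19.8
t x ends [-93.90470453  95.55263781]
t cap 183 ((552.3643188476562, 177.1913604736328), 18.536684036254883) [551.6294994  176.63156652 209.06722308]
```

View pics/s6.png

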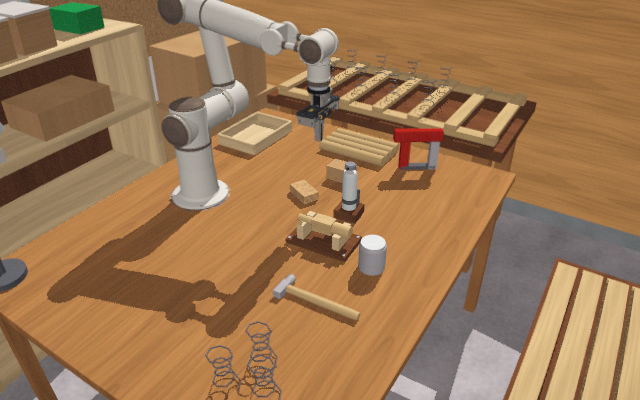

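The leg is level and centred in the cradle, the cap is back up at 209.7 mm, the other things haven't moved, and the arm is clear. I'm handing in.

```bash
python3 -c "
from bench import order
print(order.hand_in())"
```

```text
the job is handed in; nothing more can be done
None
```

The job is handed in: the leg lies level in the cradle, thick end in the wide V, and after I let go the spray cap was pressed to its stop and came back up, in about 15 s of the 51 s allowed.

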